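# Lock the service hatch with its gated slide bolt

### The arm

A 7-joint arm with a two-finger parallel gripper is mounted at the origin on the work surface. World frame = base frame: x ahead of the robot, y to its left, z up, the work surface at z = 0. Lengths are in mm, angles in rad, forces in N, time in s.
With the tool pointing down it reaches from about 350 to 900 mm from the base axis. Payload 7.2 kg.
Tool frame: the origin (TCP) lies midway between the tips of the shut fingers; the grasp point (between the pads) lies 19 mm behind it; z points along the fingers, y is the direction in which the jaws open and shut (so a half turn about z gives the same grasp; the last joint's range is limited). The gripper opens to 85 mm and grips with 20 to 120 N. Pads are 22 mm wide; open, the fingers measure 114 mm over their backs; the gripper's body (76 mm by 85 mm) begins 54 mm behind the grasp point. The pads swing forward as they close: fully open they stand 13 mm farther back than shut.
Start: joints at [-1.331, 0.411, -0.013, 1.596, 0.006, 1.134, -0.082], TCP at [189.361, 595.627, 231.297] pointing down, gripper open.
Joint ranges: [-2.95, 2.95], [-0.29, 1.99], [-1.47, 1.44], [0.14, 2.54], [-1.03, 4.17], [0.13, 1.85], [-2.86, 2.86]. Speed limits (rad/s): [2.39, 2.39, 3.01, 3.01, 3.14, 3.14, 3.14].

### API

Orientations are given as a unit quaternion [w, x, y, z].
In Python, from bench import telemetry, cams, job, models gives the robot as it stands.
- The arm moves only by the tool send_rows, never from a script. Its argument "targets" is a list of rows, each an object of numbers: "dx", "dy", "dz": the shift along the tool's x, y, z in cm; "wx", "wy", "wz": the turn, a rotation vector about the tool's x, y, z in rad; "jaw": the finger opening in cm, from 0 to 8.54. In form: [{"dx": .., "dy": .., "dz": .., "wx": .., "wy": .., "wz": .., "jaw": ..}, ...]. A call has 1 to 12 rows; each row is the pose to reach, as a shift and turn from the pose commanded when the call began, along the tool's axes at that moment; what a row does not reach only later rows make up. A row lasts 1/12 s, in which the tool goes at most 41.7 mm and 7.16 degrees, less where a joint would pass 70% of its speed; a pose out of reach is approached as far as the arm can. A call with a gripper value outside its range is refused whole. The fingers move at their own pace and stop on an object; "force" is the grip in N (left out, the last holds). Time passes only in rows, so rows that repeat a pose let the fingers close. It gives the time, the measured TCP pose, the force and the opening at its end, in the units of the state.
- telemetry.state(): the state, without advancing time (a new reading comes with each control period).
- cams.read_camera(name): name is "scene" or "side" or "wrist"; returns a dict with "color" (400x640x3 uint8, red, green, blue), "z_map" (400x640 float32, mm along the optical axis (not along the pixel's ray), 0 where there is no reading), "mtx" (3x3 intrinsics, pixels), "origin" and "attitude" of the camera in the world. Camera axes: x right, y up, looking along -z (the intrinsics and any distortion apply to the point x, -y, -z); pixel columns grow to the right and rows downward; lengths in mm; the calibration is good to about 2 mm. A picture is of the moment at which its call begins.
- job.job_done(): hands the job in, once; it reports no verdict.
Trained networks look in the newest picture that a camera, given by its name, has taken for a name from the list of things; names that differ only in an ending like _2 or _b are one class to them, and where a whole thing is asked for, a point or a joint stands for the part that bears it (a point fixed in the world has none). Each returns a list of dicts, best first, with "confidence" (0 to 1); they miss things now and then, are a little off and sometimes report something else, mostly with a low value. They report only what shows in the picture. A call takes as long as a camera call.
- models.find_in(camera, label): "at" ([x, y, z] in mm, in world coordinates, good to about 4 mm: the middle of the surface that is visible of it).
- models.regions_of(camera, label): "region" (400x640 bool, what is visible of it).
- models.pinpoint(camera, label): "at" ([x, y, z] in mm, in world coordinates, good to about 4 mm: a listed point, or the origin of a listed thing).
The state is a dict: "t": time; "q": joint angles; "joint_vel": joint speeds; "joint_efforts": joint torques, N m; "tcp_pos": TCP position; "tool_rot": TCP orientation; "contact_force": force on the tool from outside, world axes, zero at the start; "wrist_torque": the same for the moment, N m; "width": opening from 0.0 (shut) to 1.0 (fully open).
Only numpy, scipy, OpenCV 4.12 (cv2) and the standard library are available. Lean on these libraries where they do the work, as an engineer would, in place of code of your own. Each camera call takes 0.05 s, during which the arm holds its last target.

### The job

Lock the glass service hatch: push the latch's upright black pin along the long leg of the L-shaped slot so that the bolt goes into the keeper, turn the corner, and push the pin fully to the end of the short leg. Only push the pin sideways with the fingertips; never pull it up out of the slot. Leave the tools and parts lying around where they are, and finish with the hand clear.

Things in the scene. Friction and masses are not known exactly. Their poses are not given: they have to be found in the camera images.
- latch: fixed aluminium block with an L-shaped slot in its flat top. Origin at deck height (z = 0) under the middle of the long leg; only yaw varies. In its frame, mm: block x -35 to 75, y -75 to 75, top z 30. Pin centre runs along +y from (0, -40) to the corner (0, 40), then along +x to (40, 40). Long leg 20 wide, short leg 24
- keeper (a point): middle of the steel keeper bridge (48 mm wide, 30 mm long, 32 mm high; this point is 16 mm above the deck) that the bolt enters; it is fixed at (0, 145) mm in the latch's frame, on the flat steel frame (10 mm thick) of the glass hatch, which spans x -90 to 110, y 120 to 325 mm in that frame
- slot_start (a point): point on the top face of the latch block, on the pin's centre line at the start of the long leg (fixed)
- slot_corner (a point): point on the top face of the latch block, on the pin's centre line at the corner of the L (fixed)
- slot_end (a point): point on the top face of the latch block, on the pin's centre line at the end of the short leg (fixed)
- pin_knob (a point): centre of the pin's upright black cylindrical knob, 24 mm in diameter, 40 mm tall, standing 34 to 74 mm above the deck; this point is 54 mm above the deck. The pin starts somewhere in the first half of the long leg
- bolt (a joint): travel of the round steel bolt, and of the pin with it, along the long leg (the latch's +y): 0 at the start of the leg, 0.080 m at the corner, where it stops (starts between 0 and 0.030). It takes about 3 N to push and stays where it is left. Its tip is inside the keeper at 0.080
- follower (a joint): travel of the pin along the short leg (the latch's +x): 0 in the long leg, 0.040 m at the end of the short leg, where it stops. The slot lets it move only when the bolt is within about 6 mm of the corner. It takes about 2 N to push and stays where it is left
- pin (a joint): height by which the pin is pulled up out of the slot: 0 when down, 0.020 m at most. A spring and its weight press it down with about 4 N. It must stay down
- driver_a: screwdriver, 200 mm long, blue handle, lying on the near side of the latch; loose, to be left alone
- driver_b: screwdriver, 170 mm long, blue handle, lying beyond the pliers; loose, to be left alone
- pliers: pliers with red handles, 160 mm long, 16 mm thick, lying beside the start end of the latch (origin near the middle); loose, to be left alone
- bracket: small steel angle bracket 30 x 80 x 30 mm, lying on the far side of the latch; loose, to be left alone
- grease_tin: round aluminium tin, 48 mm across, 40 mm tall, standing beside the latch (it may change places with the hex bolt); loose, to be left alone
- hex_bolt: steel hex bolt standing on its head, 21 mm across, 45 mm tall (it may change places with the tin); loose, to be left alone
- terminal: white terminal strip 20 x 55 x 14 mm lying on the hatch glass; loose, to be left alone

How it is judged:
By the outcome, as a careful person would: the job done as asked, in the order asked, and still so for the second after the job is handed in, with the robot touching nothing.
It also fails if it takes over 42 s, if anything falls off the work surface, if the arm or the gripper's body presses on something with over 40 N, if the wrist force passes 120 N, or if a joint passes its speed limit or range.

## Working session

There is one attempt and no reset: what is moved stays moved. The work goes in short steps, Python scripts to look and compute and a tool call to move; the robot and the scene stay as the last step left them, time stands still between calls to the robot, and variables do not carry over. Pictures are saved under pics/ and viewed, and the job is handed in when it is done.

Besides the shell and the picture viewer there is one more tool, called after ">>>" in YAML: its name, and indented under it one key for each argument. send_rows: Moves the arm, as the interface text tells. Its arguments: {"type":"object","properties":{"targets":{"type":"array","items":{"type":"object","properties":{"dx":{"type":"number"},"dy":{"type":"number"},"dz":{"type":"number"},"wx":{"type":"number"},"wy":{"type":"number"},"wz":{"type":"number"},"jaw":{"type":"number"}}}},"force":{"type":"number"}},"required":["targets"]}

```bash
mkdir -p pics; python3 - <<'E'
from bench import telemetry,cams,models
import cv2,numpy as np
s=telemetry.state();print({k:np.round(v,3) for k,v in s.items()})
for c in ["scene","side"]:
    r=cams.read_camera(c);cv2.imwrite(f"pics/{c}1.png",r["color"][:,:,::-1]);print(c,np.round(r["origin"]),np.round(r["attitude"],3))
    for l in ["slot_start","slot_corner","slot_end","pin_knob","keeper","latch","grease_tin","hex_bolt"]:
        print(l,[(np.round(d["at"],1).tolist(),round(d["confidence"],2)) for d in models.pinpoint(c,l)][:2])
E
```

```text
{'t': np.float64(0.0), 'q': array([-1.331,  0.412, -0.013,  1.597,  0.006,  1.134, -0.082]), 'joint_vel': array([-0.001,  0.002, -0.   , -0.   ,  0.001,  0.001,  0.001]), 'joint_efforts': array([-0.0000e+00, -6.0063e+01,  6.8200e-01, -2.9941e+01,  1.4000e-02,
        1.1000e-02,  0.0000e+00]), 'tcp_pos': array([189.245, 595.135, 230.449]), 'tool_rot': array([-0.   ,  0.153,  0.988, -0.001]), 'contact_force': array([ 0.77 ,  0.387, -0.603]), 'wrist_torque': array([0.012, 0.024, 0.022]), 'width': np.float64(1.003)}
scene [ 931. -333.  856.] [0.875 0.247 0.116 0.399]
slot_start [([588.4, -66.6, 30.8], 0.64)]
slot_corner [([493.4, 74.1, -2.6], 0.62)]
slot_end [([624.9, 12.3, 30.0], 0.72)]
pin_knob [([589.5, -39.9, 55.1], 0.7)]
keeper [([579.0, 117.4, 15.7], 0.68)]
latch []
grease_tin [([716.5, 30.8, -1.2], 0.58)]
hex_bolt [([490.5, 72.7, -0.6], 0.64), ([610.9, -183.3, -1.4], 0.42)]
side [272. 514. 586.] [-0.211 -0.109  0.41   0.881]
slot_start [([587.1, -64.8, 31.0], 0.86)]
slot_corner [([583.9, 14.1, 29.0], 0.96)]
slot_end [([622.0, 12.0, 35.8], 0.86), ([583.1, -26.2, -0.9], 0.38)]
pin_knob [([590.6, -39.0, 54.1], 0.75), ([714.4, 31.0, -0.1], 0.56)]
keeper [([578.1, 121.2, 13.1], 0.64)]
latch [([583.1, -24.3, -0.5], 0.63)]
grease_tin [([712.5, 29.3, 3.5], 0.93), ([586.8, -67.8, 35.3], 0.65)]
hex_bolt [([490.8, 77.9, -1.2], 0.59), ([461.2, -54.1, -1.3], 0.58)]
```

View pics/scene1.png

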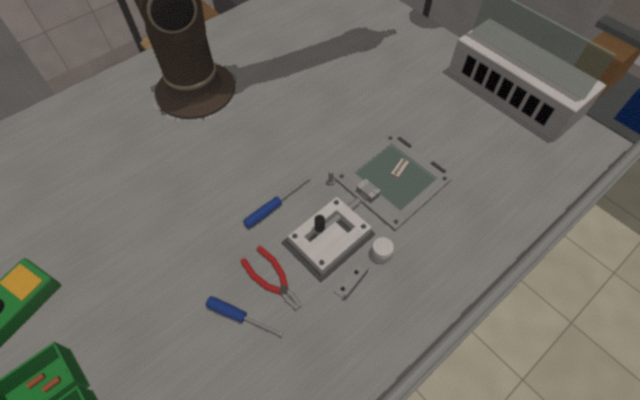

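View pics/side1.png

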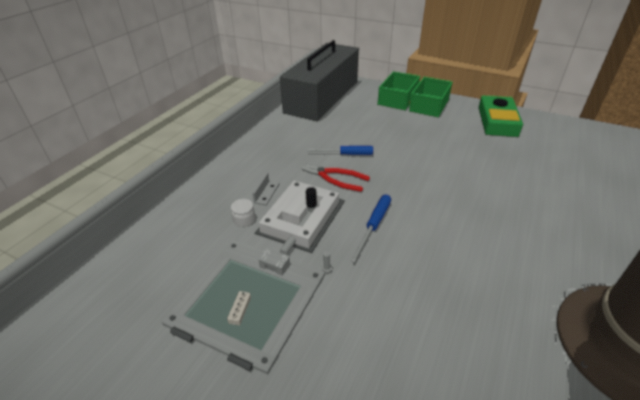

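The side and scene views agree on the layout: the latch is centred near side-view pixel (300,212), with the black knob at (311,197). The hex bolt is at (326,263) and the tin at (242,211). Next I'll refine the latch pose from depth.

```bash
cat > h.py <<'E'
from bench import telemetry,cams,models
import cv2,numpy as np
from scipy.spatial.transform import Rotation as R
def cloud(r):
    K=r["mtx"];z=r["z_map"];v,u=np.mgrid[0:400,0:640]
    p=np.stack([(u-K[0,2])/K[0,0]*z,-(v-K[1,2])/K[1,1]*z,-z],-1)
    q=r["attitude"];return p@R.from_quat(np.roll(q,-1)).as_matrix().T+r["origin"]
def latchfit(c):
    r=cams.read_camera(c);P=cloud(r)
    m=(r["z_map"]>0)&(abs(P[...,2]-30)<6)&(abs(P[...,0]-603)<75)&(abs(P[...,1]+24)<90)
    m=cv2.morphologyEx(m.astype(np.uint8),cv2.MORPH_OPEN,np.ones((2,2)))>0
    X=P[m][:,:2].astype(np.float32)
    print(c,len(X),cv2.minAreaRect(X),np.median(P[m][:,2]))
    k=(r["z_map"]>0)&(P[...,2]>45)&(P[...,2]<80)&(abs(P[...,0]-588)<40)&(abs(P[...,1]+30)<60)
    if k.any(): print("knob pts",k.sum(),P[k].min(0),P[k].max(0),P[k].mean(0))
E
python3 - <<'E'
from h import *
for c in ["scene","side"]:
    latchfit(c)
    for k in range(2):
        if k: cams.read_camera(c)
        for l in ["slot_start","slot_corner","slot_end","pin_knob","keeper","latch"]:
            print(l,[(np.round(d["at"],1).tolist(),round(d["confidence"],2)) for d in models.pinpoint(c,l)][:1])
print(telemetry.state()["t"])
E
```

```text
scene 2528 ((709.0523681640625, -166.80987548828125), (170.83493041992188, 527.9580688476562), 35.20056915283203) 29.57947490927677
knob pts 151 [575.56729909 -50.15160232  45.03067241] [598.47379809 -26.89194391  76.67267504] [589.39671607 -40.32900155  66.84277422]
slot_start [([584.7, -66.4, 27.7], 0.89)]
slot_corner [([581.9, 14.4, 26.8], 0.68)]
slot_end [([623.5, 15.3, 32.0], 0.95)]
pin_knob [([588.5, -40.8, 57.6], 0.6)]
keeper [([625.0, 10.6, 28.9], 0.68)]
latch []
slot_start [([587.9, -69.6, 27.8], 0.63)]
slot_corner [([582.1, 12.4, 28.7], 0.8)]
slot_end [([626.0, 14.1, 31.9], 0.92)]
pin_knob [([587.8, -36.9, 55.0], 0.73)]
keeper [([577.8, 120.7, 14.1], 0.96)]
latch [([585.5, -23.2, -0.1], 0.63)]
side 2124 ((488.98065185546875, 221.06959533691406), (154.31410217285156, 711.8976440429688), 24.243261337280273) 28.50094170546089
knob pts 186 [571.61437068 -50.66835651  45.01346878] [595.02765464 -26.01476549  74.20780235] [581.42146033 -33.86887663  63.67697389]
slot_start [([589.1, -66.2, 34.8], 0.94)]
slot_corner [([583.7, 10.7, 28.0], 0.78)]
slot_end [([624.3, 11.1, 36.5], 0.65)]
pin_knob [([585.8, -37.9, 54.8], 0.53)]
keeper [([578.3, 118.2, 13.1], 0.65)]
latch [([583.7, -29.5, -3.0], 0.84)]
slot_start [([588.0, -65.8, 32.1], 0.82)]
slot_corner [([586.7, 11.7, 30.7], 0.81)]
slot_end [([623.9, 11.6, 39.3], 0.74)]
pin_knob [([587.8, -40.0, 56.9], 0.49)]
keeper [([580.1, 118.3, 15.6], 0.97)]
latch [([582.6, -24.8, -3.6], 0.74)]
2.3
```

>>> send_rows:
  targets:
    - {"dx": -1,"dy": -0.9,"wz": -0.03,"jaw": 0}
    - {"dx": -3,"dy": -2.7,"wz": -0.07,"jaw": 0}
    - {"dx": -6,"dy": -5.4,"wz": -0.12,"jaw": 0}
    - {"dx": -9,"dy": -8.1,"wz": -0.17,"jaw": 0}
    - {"dx": -12,"dy": -10.8,"wz": -0.22,"jaw": 0}
    - {"dx": -15,"dy": -13.5,"wz": -0.27,"jaw": 0}
    - {"dx": -18,"dy": -16.2,"wz": -0.31,"jaw": 0}
    - {"dx": -21,"dy": -18.9,"wz": -0.347,"jaw": 0}
    - {"dx": -24,"dy": -21.6,"wz": -0.347,"jaw": 0}
    - {"dx": -27,"dy": -24.3,"wz": -0.347,"jaw": 0}
    - {"dx": -29,"dy": -26.1,"wz": -0.347,"jaw": 0}
    - {"dx": -30,"dy": -27,"wz": -0.347,"jaw": 0}

```text
invalid input
```

>>> send_rows:
  force: 20
  targets:
    - {"dx": -1.0,"dy": -0.9,"dz": 0.0,"wx": 0.0,"wy": 0.0,"wz": -0.03,"jaw": 0.0}
    - {"dx": -3.0,"dy": -2.7,"dz": 0.0,"wx": 0.0,"wy": 0.0,"wz": -0.07,"jaw": 0.0}
    - {"dx": -6.0,"dy": -5.4,"dz": 0.0,"wx": 0.0,"wy": 0.0,"wz": -0.12,"jaw": 0.0}
    - {"dx": -9.0,"dy": -8.1,"dz": 0.0,"wx": 0.0,"wy": 0.0,"wz": -0.17,"jaw": 0.0}
    - {"dx": -12.0,"dy": -10.8,"dz": 0.0,"wx": 0.0,"wy": 0.0,"wz": -0.22,"jaw": 0.0}
    - {"dx": -15.0,"dy": -13.5,"dz": 0.0,"wx": 0.0,"wy": 0.0,"wz": -0.27,"jaw": 0.0}
    - {"dx": -18.0,"dy": -16.2,"dz": 0.0,"wx": 0.0,"wy": 0.0,"wz": -0.31,"jaw": 0.0}
    - {"dx": -21.0,"dy": -18.9,"dz": 0.0,"wx": 0.0,"wy": 0.0,"wz": -0.347,"jaw": 0.0}
    - {"dx": -24.0,"dy": -21.6,"dz": 0.0,"wx": 0.0,"wy": 0.0,"wz": -0.347,"jaw": 0.0}
    - {"dx": -27.0,"dy": -24.3,"dz": 0.0,"wx": 0.0,"wy": 0.0,"wz": -0.347,"jaw": 0.0}
    - {"dx": -29.0,"dy": -26.1,"dz": 0.0,"wx": 0.0,"wy": 0.0,"wz": -0.347,"jaw": 0.0}
    - {"dx": -30.0,"dy": -27.0,"dz": 0.0,"wx": 0.0,"wy": 0.0,"wz": -0.347,"jaw": 0.0}

```text
t: 3.3
tcp_pos: [395.5, 243.4, 231.7]
tool_rot: [0.001, -0.017, 1.0, -0.0]
contact_force: [0.2, -0.4, -0.3]
width: -0.005
```

>>> send_rows:
  targets:
    - {"dx": -0.6,"dy": -1.0,"dz": 0.2,"wx": 0.0,"wy": 0.0,"wz": 0.0,"jaw": 0.0}
    - {"dx": -1.8,"dy": -3.3,"dz": 1.0,"wx": 0.0,"wy": 0.0,"wz": 0.0,"jaw": 0.0}
    - {"dx": -3.6,"dy": -6.6,"dz": 2.0,"wx": 0.0,"wy": 0.0,"wz": 0.0,"jaw": 0.0}
    - {"dx": -5.4,"dy": -9.9,"dz": 3.0,"wx": 0.0,"wy": 0.0,"wz": 0.0,"jaw": 0.0}
    - {"dx": -7.2,"dy": -13.2,"dz": 4.0,"wx": 0.0,"wy": 0.0,"wz": 0.0,"jaw": 0.0}
    - {"dx": -9.0,"dy": -16.5,"dz": 5.0,"wx": 0.0,"wy": 0.0,"wz": 0.0,"jaw": 0.0}
    - {"dx": -10.8,"dy": -19.9,"dz": 6.0,"wx": 0.0,"wy": 0.0,"wz": 0.0,"jaw": 0.0}
    - {"dx": -12.6,"dy": -23.2,"dz": 7.5,"wx": 0.0,"wy": 0.0,"wz": 0.0,"jaw": 0.0}
    - {"dx": -14.4,"dy": -26.5,"dz": 9.0,"wx": 0.0,"wy": 0.0,"wz": 0.0,"jaw": 0.0}
    - {"dx": -16.2,"dy": -29.8,"dz": 10.5,"wx": 0.0,"wy": 0.0,"wz": 0.0,"jaw": 0.0}
    - {"dx": -17.4,"dy": -32.0,"dz": 11.5,"wx": 0.0,"wy": 0.0,"wz": 0.0,"jaw": 0.0}
    - {"dx": -18.0,"dy": -33.2,"dz": 12.0,"wx": 0.0,"wy": 0.0,"wz": 0.0,"jaw": 0.0}

```text
t: 4.3
tcp_pos: [586.9, -81.3, 109.8]
tool_rot: [-0.001, -0.018, 1.0, -0.001]
contact_force: [-0.1, 0.4, 0.2]
width: 0.005
```

```bash
python3 - <<'E'
from h import *
s=telemetry.state();print(s["t"],s["tcp_pos"],s["tool_rot"],s["contact_force"])
for c in ["wrist","side"]:
    r=cams.read_camera(c);cv2.imwrite(f"pics/{c}2.png",r["color"][:,:,::-1])
print(models.pinpoint("side","pin_knob")[:1])
s=telemetry.state();print(s["t"],s["tcp_pos"])
E
```

```text
4.3 [586.86975726 -81.28108046 109.80092893] [-5.09658618e-04 -1.77572756e-02  9.99841817e-01 -8.72491510e-04] [-0.06077951  0.3614095   0.19118224]
[{'at': [586.2, -40.1, 56.6], 'confidence': 0.61}]
4.45 [585.99814193 -77.62895388 110.82271716]
```

View pics/wrist2.png

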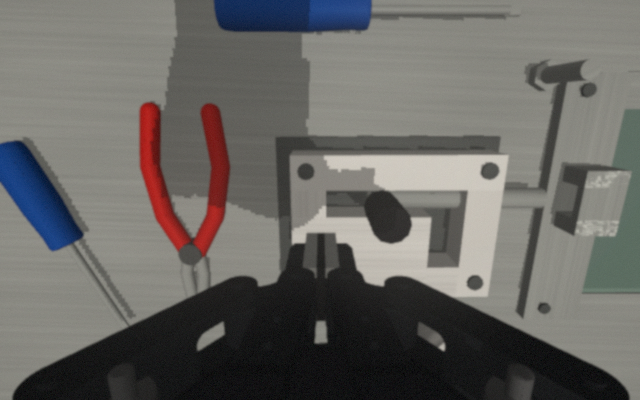

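View pics/side2.png

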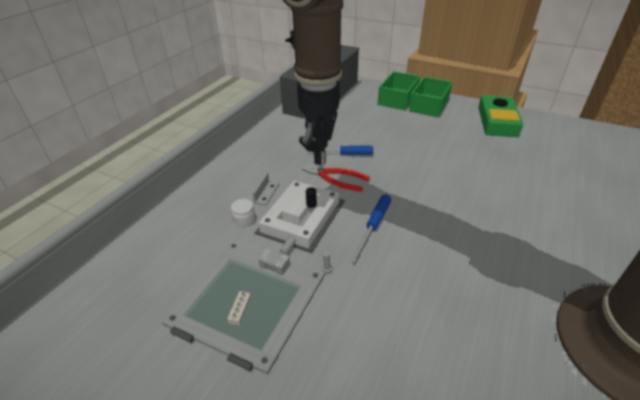

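```bash
python3 - <<'E'
from h import *
s=telemetry.state();print(s["t"],s["tcp_pos"],s["tool_rot"],s["joint_vel"])
E
```

```text
4.45 [585.99814193 -77.62895388 110.82271716] [-6.16584418e-04 -1.87929770e-02  9.99823203e-01  8.19509815e-05] [-0.03529886 -0.03037056 -0.02261352  0.01199159 -0.00305706  0.00396195
 -0.00899649]
```

The wrist view shows the shut fingertips at about (322,250), over the start end of the block. The knob is clear of them at about (388,217), the block edges are level in the frame, and the slot runs right and then down. Now I'll descend behind the knob.

>>> send_rows:
  targets:
    - {"dx": 0.0,"dy": -0.2,"dz": 0.8,"wx": 0.0,"wy": 0.0,"wz": 0.0,"jaw": 0.0}
    - {"dx": 0.0,"dy": -0.3,"dz": 2.0,"wx": 0.0,"wy": 0.0,"wz": 0.0,"jaw": 0.0}
    - {"dx": 0.0,"dy": -0.3,"dz": 3.5,"wx": 0.0,"wy": 0.0,"wz": 0.0,"jaw": 0.0}
    - {"dx": 0.0,"dy": -0.3,"dz": 5.0,"wx": 0.0,"wy": 0.0,"wz": 0.0,"jaw": 0.0}
    - {"dx": 0.0,"dy": -0.3,"dz": 6.0,"wx": 0.0,"wy": 0.0,"wz": 0.0,"jaw": 0.0}
    - {"dx": 0.0,"dy": -0.3,"dz": 6.5,"wx": 0.0,"wy": 0.0,"wz": 0.0,"jaw": 0.0}
    - {"dx": 0.0,"dy": -0.3,"dz": 6.5,"wx": 0.0,"wy": 0.0,"wz": 0.0,"jaw": 0.0}
    - {"dx": 0.0,"dy": -0.3,"dz": 6.5,"wx": 0.0,"wy": 0.0,"wz": 0.0,"jaw": 0.0}

```text
t: 5.12
tcp_pos: [586.5, -79.8, 46.4]
tool_rot: [-0.0, -0.02, 1.0, 0.0]
contact_force: [0.1, -0.9, 0.1]
width: 0.0
```

```bash
python3 - <<'E'
from h import *
for c in ["wrist","scene"]:
    r=cams.read_camera(c);im=r["color"][:,:,::-1]
    if c=="scene": im=cv2.resize(im[150:320,230:450],None,fx=3.5,fy=3.5)
    cv2.imwrite(f"pics/{c}3.png",im)
s=telemetry.state();print(s["t"],s["tcp_pos"],s["contact_force"])
E
```

```text
5.2167 [587.01955618 -80.19749279  47.01365616] [-0.19915816 -0.3885093  -1.52820848]
```

View pics/wrist3.png

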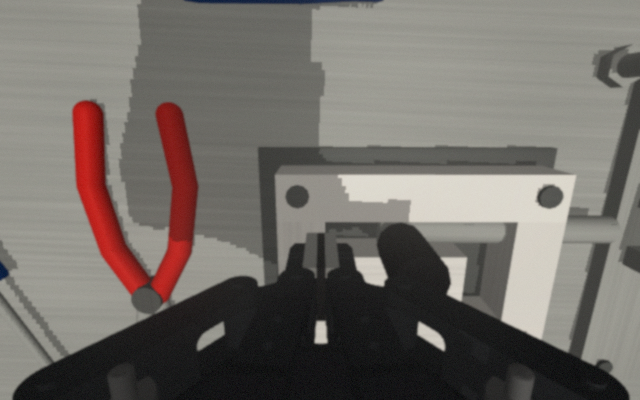

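View pics/scene3.png

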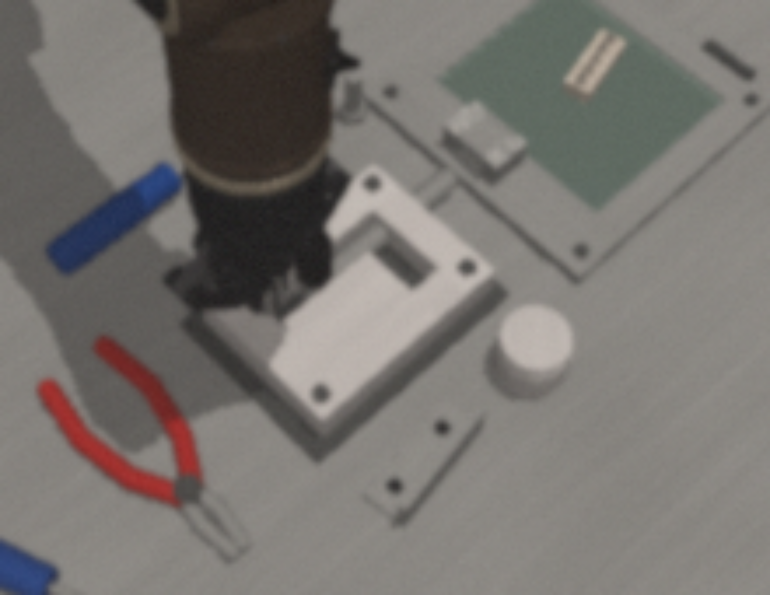

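The fingertips are at wrist pixel (322,255), directly behind the knob at (405,245) and in line with the slot. I'll push along the long leg.

>>> send_rows:
  targets:
    - {"dx": 0.0,"dy": 0.4,"dz": 0.1,"wx": 0.0,"wy": 0.0,"wz": 0.0,"jaw": 0.0}
    - {"dx": 0.0,"dy": 0.9,"dz": 0.1,"wx": 0.0,"wy": 0.0,"wz": 0.0,"jaw": 0.0}
    - {"dx": 0.0,"dy": 1.4,"dz": 0.1,"wx": 0.0,"wy": 0.0,"wz": 0.0,"jaw": 0.0}
    - {"dx": 0.0,"dy": 1.9,"dz": 0.1,"wx": 0.0,"wy": 0.0,"wz": 0.0,"jaw": 0.0}
    - {"dx": 0.0,"dy": 2.4,"dz": 0.1,"wx": 0.0,"wy": 0.0,"wz": 0.0,"jaw": 0.0}
    - {"dx": 0.0,"dy": 2.9,"dz": 0.1,"wx": 0.0,"wy": 0.0,"wz": 0.0,"jaw": 0.0}
    - {"dx": 0.0,"dy": 3.4,"dz": 0.1,"wx": 0.0,"wy": 0.0,"wz": 0.0,"jaw": 0.0}
    - {"dx": 0.0,"dy": 3.9,"dz": 0.1,"wx": 0.0,"wy": 0.0,"wz": 0.0,"jaw": 0.0}
    - {"dx": 0.0,"dy": 4.4,"dz": 0.1,"wx": 0.0,"wy": 0.0,"wz": 0.0,"jaw": 0.0}
    - {"dx": 0.0,"dy": 4.9,"dz": 0.1,"wx": 0.0,"wy": 0.0,"wz": 0.0,"jaw": 0.0}
    - {"dx": 0.0,"dy": 5.3,"dz": 0.1,"wx": 0.0,"wy": 0.0,"wz": 0.0,"jaw": 0.0}
    - {"dx": 0.0,"dy": 5.6,"dz": 0.1,"wx": 0.0,"wy": 0.0,"wz": 0.0,"jaw": 0.0}

```text
t: 6.22
tcp_pos: [584.3, -23.6, 45.3]
tool_rot: [0.0, -0.02, 1.0, 0.0]
contact_force: [1.0, -2.7, 1.6]
width: -0.001
```

```bash
python3 - <<'E'
from h import *
for c in ["wrist","side"]:
    r=cams.read_camera(c);im=r["color"][:,:,::-1]
    if c=="side": im=cv2.resize(im[130:300,200:420],None,fx=3.5,fy=3.5)
    cv2.imwrite(f"pics/{c}4.png",im)
print([(d["at"],d["confidence"]) for d in models.pinpoint("side","pin_knob")])
s=telemetry.state();print(s["t"],s["tcp_pos"],s["contact_force"])
E
```

```text
[([585.9, 4.7, 55.0], 0.71)]
6.3667 [583.9899399  -23.42499637  45.05570521] [-0.18825005  0.72924633  0.0890526 ]
```

View pics/side4.png

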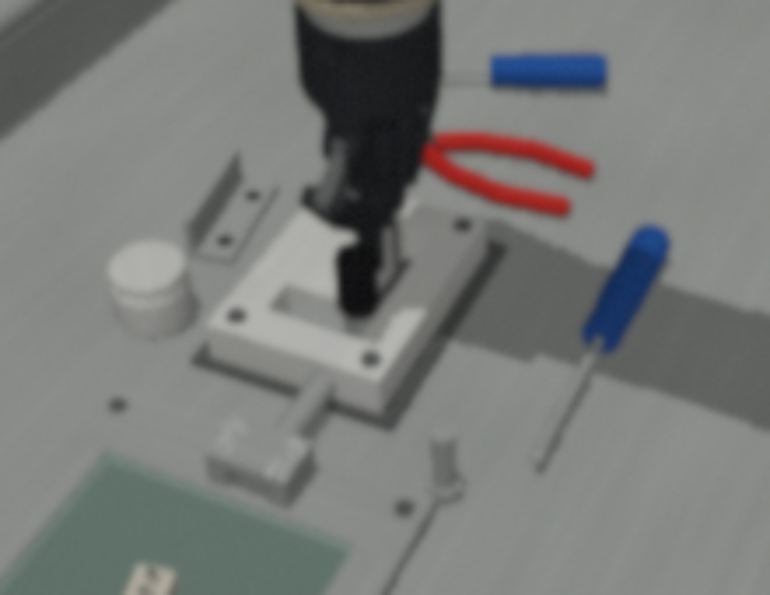

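View pics/wrist4.png

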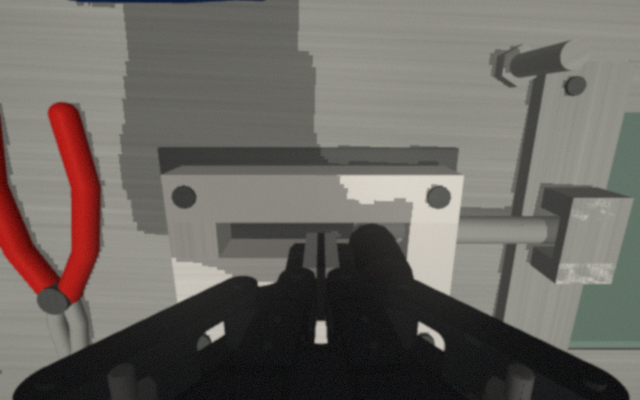

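In the side crop the knob at (357,280) has moved along the leg, and in the wrist view the bolt at (545,230) is meeting the keeper. About 9 mm remains, so I'll creep while watching the force.

>>> send_rows:
  targets:
    - {"dx": 0.0,"dy": 0.15,"dz": 0.0,"wx": 0.0,"wy": 0.0,"wz": 0.0,"jaw": 0.0}
    - {"dx": 0.0,"dy": 0.3,"dz": 0.0,"wx": 0.0,"wy": 0.0,"wz": 0.0,"jaw": 0.0}
    - {"dx": 0.0,"dy": 0.45,"dz": 0.0,"wx": 0.0,"wy": 0.0,"wz": 0.0,"jaw": 0.0}
    - {"dx": 0.0,"dy": 0.6,"dz": 0.0,"wx": 0.0,"wy": 0.0,"wz": 0.0,"jaw": 0.0}
    - {"dx": 0.0,"dy": 0.7,"dz": 0.0,"wx": 0.0,"wy": 0.0,"wz": 0.0,"jaw": 0.0}
    - {"dx": 0.0,"dy": 0.8,"dz": 0.0,"wx": 0.0,"wy": 0.0,"wz": 0.0,"jaw": 0.0}
    - {"dx": 0.0,"dy": 0.8,"dz": 0.0,"wx": 0.0,"wy": 0.0,"wz": 0.0,"jaw": 0.0}

```text
t: 6.95
tcp_pos: [583.7, -16.1, 45.1]
tool_rot: [-0.0, -0.02, 1.0, 0.0]
contact_force: [-0.2, -2.3, -0.6]
width: -0.001
```

>>> send_rows:
  targets:
    - {"dx": 0.0,"dy": 0.1,"dz": 0.0,"wx": 0.0,"wy": 0.0,"wz": 0.0,"jaw": 0.0}
    - {"dx": 0.0,"dy": 0.2,"dz": 0.0,"wx": 0.0,"wy": 0.0,"wz": 0.0,"jaw": 0.0}
    - {"dx": 0.0,"dy": 0.2,"dz": 0.0,"wx": 0.0,"wy": 0.0,"wz": 0.0,"jaw": 0.0}

```text
t: 7.2
tcp_pos: [583.7, -14.0, 45.2]
tool_rot: [-0.0, -0.02, 1.0, 0.0]
contact_force: [-0.6, -3.0, -1.5]
width: 0.002
```

>>> send_rows:
  targets:
    - {"dx": 0.0,"dy": 0.1,"dz": 0.0,"wx": 0.0,"wy": 0.0,"wz": 0.0,"jaw": 0.0}
    - {"dx": 0.0,"dy": 0.2,"dz": 0.0,"wx": 0.0,"wy": 0.0,"wz": 0.0,"jaw": 0.0}
    - {"dx": 0.0,"dy": 0.2,"dz": 0.0,"wx": 0.0,"wy": 0.0,"wz": 0.0,"jaw": 0.0}

```text
t: 7.45
tcp_pos: [583.6, -13.0, 45.2]
tool_rot: [-0.0, -0.019, 1.0, -0.0]
contact_force: [-0.3, -4.2, -1.0]
width: -0.001
```

>>> send_rows:
  targets:
    - {"dx": 0.0,"dy": 0.1,"dz": 0.0,"wx": 0.0,"wy": 0.0,"wz": 0.0,"jaw": 0.0}
    - {"dx": 0.0,"dy": 0.15,"dz": 0.0,"wx": 0.0,"wy": 0.0,"wz": 0.0,"jaw": 0.0}
    - {"dx": 0.0,"dy": 0.15,"dz": 0.0,"wx": 0.0,"wy": 0.0,"wz": 0.0,"jaw": 0.0}

```text
t: 7.7
tcp_pos: [583.6, -12.6, 45.3]
tool_rot: [-0.0, -0.019, 1.0, -0.001]
contact_force: [-0.9, -6.0, -1.9]
width: -0.003
```

>>> send_rows:
  targets:
    - {"dx": 0.0,"dy": 0.15,"dz": 0.0,"wx": 0.0,"wy": 0.0,"wz": 0.0,"jaw": 0.0}
    - {"dx": 0.0,"dy": 0.3,"dz": 0.0,"wx": 0.0,"wy": 0.0,"wz": 0.0,"jaw": 0.0}
    - {"dx": 0.0,"dy": 0.3,"dz": 0.0,"wx": 0.0,"wy": 0.0,"wz": 0.0,"jaw": 0.0}

```text
t: 7.95
tcp_pos: [583.6, -11.8, 45.4]
tool_rot: [0.0, -0.018, 1.0, -0.002]
contact_force: [-0.8, -13.2, -0.8]
width: 0.0
```

```bash
python3 - <<'E'
from h import *
for c in ["side"]:
    r=cams.read_camera(c);im=r["color"][:,:,::-1]
    im=cv2.resize(im[130:300,200:420],None,fx=3.5,fy=3.5)
    cv2.imwrite(f"pics/{c}5.png",im)
print([(d["at"],d["confidence"]) for d in models.pinpoint("side","pin_knob")])
s=telemetry.state();print(s["t"],s["tcp_pos"],s["contact_force"])
E
```

```text
[([584.2, 14.5, 54.9], 0.63)]
8.05 [583.57363505 -11.8366425   45.35189245] [ -0.05754144 -12.26516003  -0.60268016]
```

View pics/side5.png

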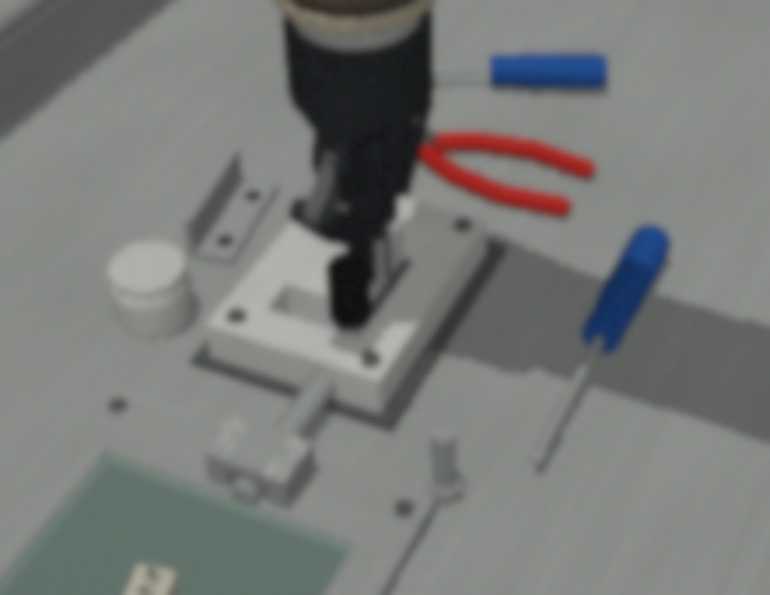

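The bolt tip now shows past the keeper at side crop (245,490). The knob measures (584,14.5), which is the corner, and the force had risen to 13 N against the stop. Next I'll back off and go round to the -x side.

>>> send_rows:
  targets:
    - {"dx": 0.0,"dy": -0.8,"dz": 0.0,"wx": 0.0,"wy": 0.0,"wz": 0.0,"jaw": 0.0}
    - {"dx": 0.0,"dy": -1.6,"dz": 0.0,"wx": 0.0,"wy": 0.0,"wz": 0.0,"jaw": 0.0}
    - {"dx": 0.2,"dy": -2.2,"dz": 0.0,"wx": 0.0,"wy": 0.0,"wz": 0.0,"jaw": 0.0}
    - {"dx": 1.0,"dy": -2.4,"dz": 0.0,"wx": 0.0,"wy": 0.0,"wz": 0.0,"jaw": 0.0}
    - {"dx": 2.0,"dy": -2.4,"dz": 0.0,"wx": 0.0,"wy": 0.0,"wz": 0.0,"jaw": 0.0}
    - {"dx": 3.0,"dy": -2.4,"dz": 0.0,"wx": 0.0,"wy": 0.0,"wz": 0.0,"jaw": 0.0}
    - {"dx": 3.8,"dy": -2.0,"dz": 0.0,"wx": 0.0,"wy": 0.0,"wz": 0.0,"jaw": 0.0}
    - {"dx": 3.8,"dy": -1.0,"dz": 0.0,"wx": 0.0,"wy": 0.0,"wz": 0.0,"jaw": 0.0}
    - {"dx": 3.8,"dy": 0.0,"dz": 0.0,"wx": 0.0,"wy": 0.0,"wz": 0.0,"jaw": 0.0}
    - {"dx": 3.8,"dy": 1.0,"dz": 0.0,"wx": 0.0,"wy": 0.0,"wz": 0.0,"jaw": 0.0}
    - {"dx": 3.8,"dy": 1.9,"dz": 0.0,"wx": 0.0,"wy": 0.0,"wz": 0.0,"jaw": 0.0}
    - {"dx": 3.8,"dy": 2.3,"dz": 0.0,"wx": 0.0,"wy": 0.0,"wz": 0.0,"jaw": 0.0}

```text
t: 9.05
tcp_pos: [545.0, 16.5, 45.2]
tool_rot: [0.0, -0.021, 1.0, 0.0]
contact_force: [0.2, 0.3, -1.2]
width: 0.0
```

```bash
python3 - <<'E'
from h import *
for c in ["wrist","scene"]:
    r=cams.read_camera(c);im=r["color"][:,:,::-1]
    if c=="scene": im=cv2.resize(im[150:320,230:450],None,fx=3.5,fy=3.5)
    cv2.imwrite(f"pics/{c}6.png",im)
print([(d["at"],d["confidence"]) for d in models.pinpoint("scene","pin_knob")])
s=telemetry.state();print(s["t"],s["tcp_pos"],s["contact_force"],s["tool_rot"])
E
```

```text
[([588.6, 14.3, 52.5], 0.6)]
9.2 [544.9278248   14.32197072  45.2042977 ] [ 0.03978047 -0.70989076 -0.5674839 ] [ 2.83746830e-05 -2.02756954e-02  9.99794425e-01 -5.88629962e-05]
```

View pics/scene6.png

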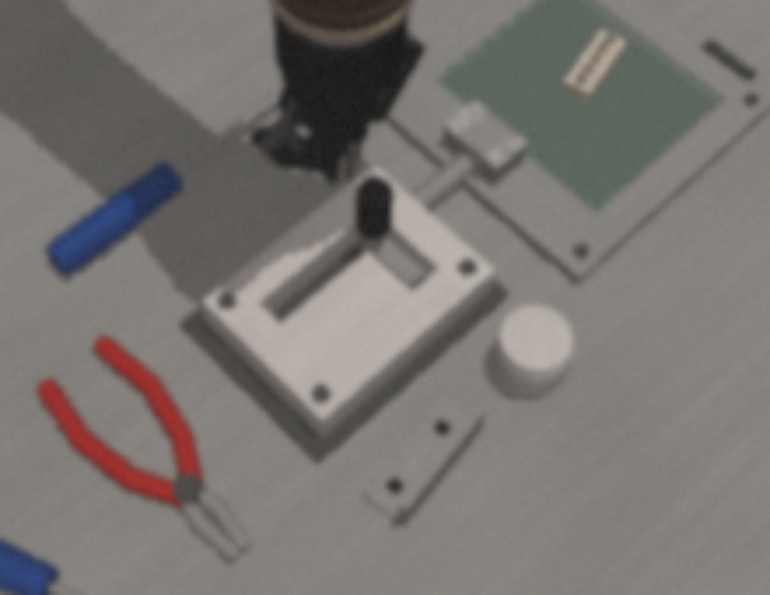

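View pics/wrist6.png

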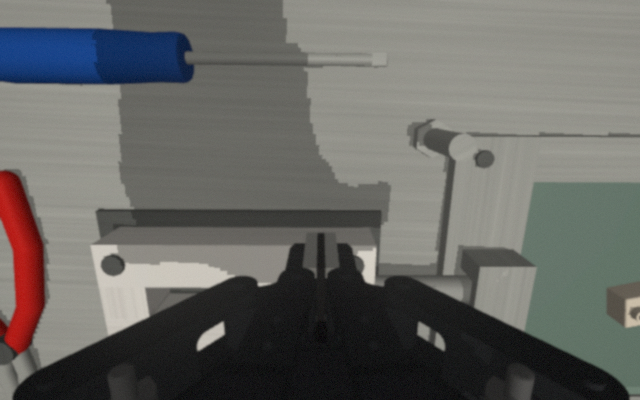

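The knob stands at the corner at scene crop (373,205). The fingertips are at (345,165) on the -x side and aligned with the short leg. I'll push along +x.

>>> send_rows:
  targets:
    - {"dx": -0.4,"dy": 0.0,"dz": 0.0,"wx": 0.0,"wy": 0.0,"wz": 0.0,"jaw": 0.0}
    - {"dx": -0.9,"dy": 0.0,"dz": 0.0,"wx": 0.0,"wy": 0.0,"wz": 0.0,"jaw": 0.0}
    - {"dx": -1.3,"dy": 0.0,"dz": 0.0,"wx": 0.0,"wy": 0.0,"wz": 0.0,"jaw": 0.0}
    - {"dx": -1.7,"dy": 0.0,"dz": 0.0,"wx": 0.0,"wy": 0.0,"wz": 0.0,"jaw": 0.0}
    - {"dx": -2.1,"dy": 0.0,"dz": 0.0,"wx": 0.0,"wy": 0.0,"wz": 0.0,"jaw": 0.0}
    - {"dx": -2.5,"dy": 0.0,"dz": 0.0,"wx": 0.0,"wy": 0.0,"wz": 0.0,"jaw": 0.0}
    - {"dx": -2.9,"dy": 0.0,"dz": 0.0,"wx": 0.0,"wy": 0.0,"wz": 0.0,"jaw": 0.0}
    - {"dx": -3.3,"dy": 0.0,"dz": 0.0,"wx": 0.0,"wy": 0.0,"wz": 0.0,"jaw": 0.0}
    - {"dx": -3.7,"dy": 0.0,"dz": 0.0,"wx": 0.0,"wy": 0.0,"wz": 0.0,"jaw": 0.0}
    - {"dx": -4.1,"dy": 0.0,"dz": 0.0,"wx": 0.0,"wy": 0.0,"wz": 0.0,"jaw": 0.0}
    - {"dx": -4.5,"dy": 0.0,"dz": 0.0,"wx": 0.0,"wy": 0.0,"wz": 0.0,"jaw": 0.0}
    - {"dx": -4.5,"dy": 0.0,"dz": 0.0,"wx": 0.0,"wy": 0.0,"wz": 0.0,"jaw": 0.0}

```text
t: 10.2
tcp_pos: [590.6, 15.6, 45.2]
tool_rot: [0.0, -0.02, 1.0, 0.0]
contact_force: [-0.8, -1.0, 0.1]
width: 0.003
```

```bash
python3 - <<'E'
from h import *
for c in ["scene"]:
    r=cams.read_camera(c);im=r["color"][:,:,::-1]
    if c=="scene": im=cv2.resize(im[150:320,230:450],None,fx=3.5,fy=3.5)
    cv2.imwrite(f"pics/{c}7.png",im)
print([(d["at"],d["confidence"]) for d in models.pinpoint("scene","pin_knob")])
s=telemetry.state();print(s["t"],s["tcp_pos"],s["contact_force"],s["tool_rot"])
E
```

```text
[([617.7, 12.2, 55.8], 0.44)]
10.3 [590.34901251  15.84819037  45.35942212] [-0.41809948 -0.28242294 -0.86555847] [ 5.35603596e-04 -1.97577857e-02  9.99804637e-01  1.77911515e-04]
```

View pics/scene7.png

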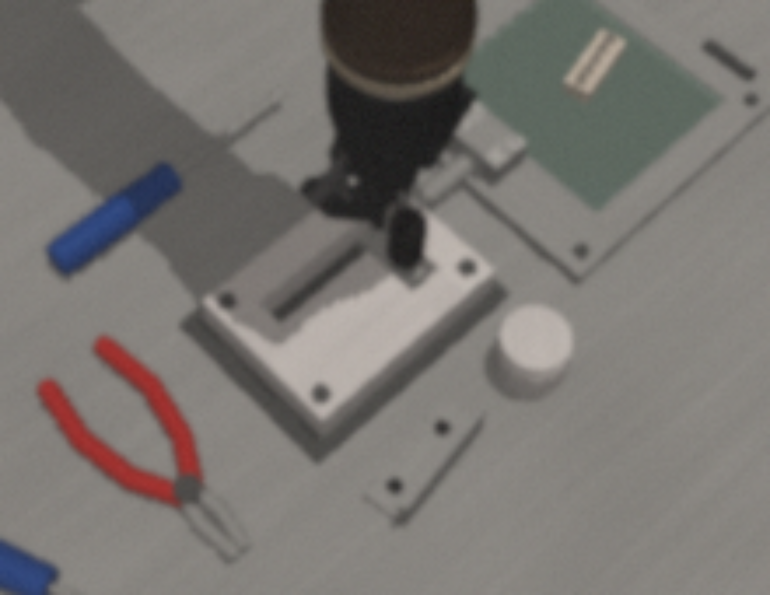

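The knob is at scene crop (405,235), well into the short leg, with about 10 mm left. I'll creep to the stop.

>>> send_rows:
  targets:
    - {"dx": -0.2,"dy": 0.0,"dz": 0.0,"wx": 0.0,"wy": 0.0,"wz": 0.0,"jaw": 0.0}
    - {"dx": -0.35,"dy": 0.0,"dz": 0.0,"wx": 0.0,"wy": 0.0,"wz": 0.0,"jaw": 0.0}
    - {"dx": -0.5,"dy": 0.0,"dz": 0.0,"wx": 0.0,"wy": 0.0,"wz": 0.0,"jaw": 0.0}
    - {"dx": -0.65,"dy": 0.0,"dz": 0.0,"wx": 0.0,"wy": 0.0,"wz": 0.0,"jaw": 0.0}
    - {"dx": -0.8,"dy": 0.0,"dz": 0.0,"wx": 0.0,"wy": 0.0,"wz": 0.0,"jaw": 0.0}
    - {"dx": -0.8,"dy": 0.0,"dz": 0.0,"wx": 0.0,"wy": 0.0,"wz": 0.0,"jaw": 0.0}

```text
t: 10.8
tcp_pos: [598.0, 16.0, 45.3]
tool_rot: [0.0, -0.02, 1.0, 0.0]
contact_force: [-0.5, 0.7, 1.5]
width: -0.002
```

>>> send_rows:
  targets:
    - {"dx": -0.1,"dy": 0.0,"dz": 0.0,"wx": 0.0,"wy": 0.0,"wz": 0.0,"jaw": 0.0}
    - {"dx": -0.2,"dy": 0.0,"dz": 0.0,"wx": 0.0,"wy": 0.0,"wz": 0.0,"jaw": 0.0}
    - {"dx": -0.3,"dy": 0.0,"dz": 0.0,"wx": 0.0,"wy": 0.0,"wz": 0.0,"jaw": 0.0}
    - {"dx": -0.3,"dy": 0.0,"dz": 0.0,"wx": 0.0,"wy": 0.0,"wz": 0.0,"jaw": 0.0}

```text
t: 11.13
tcp_pos: [600.9, 16.0, 45.2]
tool_rot: [0.0, -0.02, 1.0, 0.0]
contact_force: [-1.9, 1.3, 0.6]
width: -0.002
```

>>> send_rows:
  targets:
    - {"dx": -0.1,"dy": 0.0,"dz": 0.0,"wx": 0.0,"wy": 0.0,"wz": 0.0,"jaw": 0.0}
    - {"dx": -0.2,"dy": 0.0,"dz": 0.0,"wx": 0.0,"wy": 0.0,"wz": 0.0,"jaw": 0.0}
    - {"dx": -0.3,"dy": 0.0,"dz": 0.0,"wx": 0.0,"wy": 0.0,"wz": 0.0,"jaw": 0.0}
    - {"dx": -0.3,"dy": 0.0,"dz": 0.0,"wx": 0.0,"wy": 0.0,"wz": 0.0,"jaw": 0.0}

```text
t: 11.47
tcp_pos: [602.0, 15.9, 45.0]
tool_rot: [-0.002, -0.02, 1.0, 0.0]
contact_force: [-7.2, 1.2, 5.2]
width: -0.001
```

>>> send_rows:
  targets:
    - {"dx": -0.1,"dy": 0.0,"dz": 0.0,"wx": 0.0,"wy": 0.0,"wz": 0.0,"jaw": 0.0}
    - {"dx": -0.2,"dy": 0.0,"dz": 0.0,"wx": 0.0,"wy": 0.0,"wz": 0.0,"jaw": 0.0}
    - {"dx": -0.2,"dy": 0.0,"dz": 0.0,"wx": 0.0,"wy": 0.0,"wz": 0.0,"jaw": 0.0}

```text
t: 11.72
tcp_pos: [602.4, 15.7, 44.7]
tool_rot: [-0.003, -0.019, 1.0, 0.0]
contact_force: [-11.3, -0.2, 7.8]
width: 0.001
```

The pin has stopped, with 11 N against the stop and the hand pressing slightly down rather than lifting. I'll back away and raise the hand.

>>> send_rows:
  targets:
    - {"dx": 0.4,"dy": 0.0,"dz": 0.0,"wx": 0.0,"wy": 0.0,"wz": 0.0,"jaw": 0.0}
    - {"dx": 1.2,"dy": 0.0,"dz": 0.0,"wx": 0.0,"wy": 0.0,"wz": 0.0,"jaw": 0.0}
    - {"dx": 2.2,"dy": 0.0,"dz": 0.0,"wx": 0.0,"wy": 0.0,"wz": 0.0,"jaw": 0.0}
    - {"dx": 3.0,"dy": 0.0,"dz": 0.0,"wx": 0.0,"wy": 0.0,"wz": 0.0,"jaw": 0.0}
    - {"dx": 3.5,"dy": 0.0,"dz": -0.5,"wx": 0.0,"wy": 0.0,"wz": 0.0,"jaw": 0.0}
    - {"dx": 4.0,"dy": 0.0,"dz": -2.0,"wx": 0.0,"wy": 0.0,"wz": 0.0,"jaw": 0.0}
    - {"dx": 5.0,"dy": 0.0,"dz": -4.5,"wx": 0.0,"wy": 0.0,"wz": 0.0,"jaw": 0.0}
    - {"dx": 6.5,"dy": 0.0,"dz": -7.0,"wx": 0.0,"wy": 0.0,"wz": 0.0,"jaw": 0.0}
    - {"dx": 8.0,"dy": 0.0,"dz": -9.5,"wx": 0.0,"wy": 0.0,"wz": 0.0,"jaw": 0.0}
    - {"dx": 9.5,"dy": 0.0,"dz": -12.0,"wx": 0.0,"wy": 0.0,"wz": 0.0,"jaw": 0.0}
    - {"dx": 10.5,"dy": 0.0,"dz": -14.0,"wx": 0.0,"wy": 0.0,"wz": 0.0,"jaw": 0.0}
    - {"dx": 11.0,"dy": 0.0,"dz": -15.0,"wx": 0.0,"wy": 0.0,"wz": 0.0,"jaw": 0.0}

```text
t: 12.72
tcp_pos: [495.9, 11.5, 198.3]
tool_rot: [0.002, -0.019, 1.0, 0.001]
contact_force: [0.2, -1.0, -0.6]
width: -0.001
```

```bash
python3 - <<'E'
from h import *
ims=[]
for c in ["scene","side"]:
    r=cams.read_camera(c);im=r["color"][:,:,::-1]
    im=im[150:320,230:450] if c=="scene" else im[130:300,200:420]
    ims.append(cv2.resize(im,None,fx=1.8,fy=1.8,interpolation=cv2.INTER_CUBIC))
    for l in ["pin_knob","slot_end"]:
        print(c,l,[(np.round(d["at"],1),d["confidence"]) for d in models.pinpoint(c,l)][:1])
    P=cloud(r);k=(r["z_map"]>0)&(P[...,2]>50)&(P[...,2]<85)&(abs(P[...,0]-624)<25)&(abs(P[...,1]-14)<25)
    print(k.sum(),P[k].min(0),P[k].max(0))
cv2.imwrite("pics/f8.png",np.hstack(ims))
s=telemetry.state();print(s["t"],s["tcp_pos"],s["contact_force"])
E
```

```text
scene pin_knob [(array([626.9,  13.8,  54.8]), 0.75)]
scene slot_end [(array([626.6,  14.7,  28.8]), 0.55)]
135 [613.68722504   3.12444188  50.34014813] [636.37016139  26.40526469  75.44926709]
side pin_knob [(array([622.6,  13.2,  54.9]), 0.8)]
side slot_end [(array([623.7,  12.5,  35.7]), 0.76)]
173 [609.45902768   2.7853295   50.22450832] [633.81143606  26.63534293  74.98206196]
13.0167 [495.69348352  11.81186193 194.03616462] [-0.75520692  0.35600465 -0.24905181]
```

View pics/f8.png

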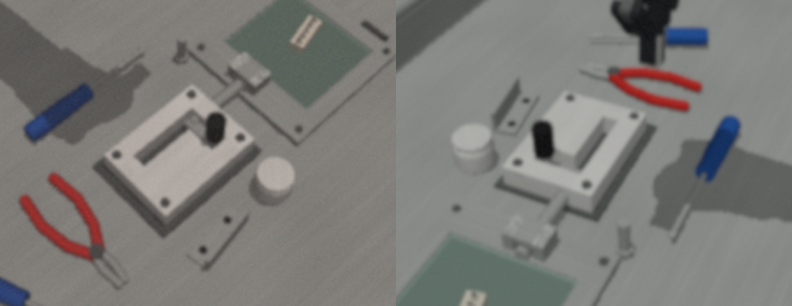

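In both views the knob stands at the end of the short leg and is down, with its top at about 75 mm. The bolt tip shows beyond the keeper, the loose items haven't moved, and the hand is clear.

```bash
python3 -c "
from bench import job;print(job.job_done())"
```

```text
the job is handed in; nothing more can be done
None
```

The hatch is locked, and I handed the job in at about 13 s of the 42 s allowed. With the fingers shut, I pushed the pin along the long leg to its stop (about 13 N). I then went round to the other side of the pin and pushed it along the short leg to that stop (about 11 N). The hand then backed away and rose to about 195 mm.

**Last checks:**
- **Pin position:** both fixed cameras put the knob within about 2 mm of the slot end, at (622.6–626.9, 13–14). The two views differ by about 4 mm in x, which is within the network's stated accuracy.
- **Pin height:** the knob top is at about 75 mm, so the pin is down. While pushing at the end stop, the hand was pressing slightly down (up to 8 N).
- **Bolt:** its tip shows past the keeper.
- **Surroundings:** the loose items in view look unmoved, and the robot is touching nothing. The outer screwdriver and the terminal strip were only partly in the final picture.

**What failed or disagreed:**
- My rectangle fit of the block from depth gave nonsense, so I used the averaged network points instead.
- The networks gave a few wrong hits early on, and I discarded them.
- The first move call was refused and I resent it.

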